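# Walk the weighted practice base round to the stop rail

## Task

Walk the heavy beige practice base round on the bench by pushing at its corners with the fingers, until one of its long sides (either one) is square to the steel stop rail while the base still stands clear of it, letting no corner bear on the rail while it is askew. Then push it straight home so that this long side is flush against the rail with no part past the rail's ends, and take the fingers away. Only push the sides of the base: never lift or tip it, do not touch the red specimen on top, and leave the bottle, the cup and the pen stand where they are.

Things in the scene. Friction and masses are not known exactly. Their poses are not given: they have to be found in the camera images.
- base: Heavy loose block, beige, pale blue top: 90 mm along own x, 130 mm along own y, 40 mm high, 0.65 to 0.95 kg; too wide to grip. Slides under about 5 to 12 N. Origin: centre of its underside, z up. Its long sides are the faces at own x = -45 and +45 mm; it is symmetric and either may go to the rail. Starts 50 to 90 degrees out of square, clear of the rail.
- specimen: Red dome fixed in the middle of the base's top, 48 mm across and 22 mm high, its top 62.5 mm above the bench. Not to be touched. Origin at the centre of its underside.
- fence: Fixed steel stop rail: 20 mm thick (own x), 220 mm long (own y), 30 mm high. Origin: centre of its underside, z up. Working face: the plane own x = -10 mm; the base stands on that -x side, its centre at own x = -55 mm when flush. Feet behind it reach own x = +51 mm, 11 mm high. The violet sheet before it is only a marking. Place and heading vary.
- bottle: Bystander: small amber bottle, 42 mm across, 85 mm tall, loose, standing. Origin at the centre of its underside.
- cup: Bystander: small open steel cup, 52 mm across, 55 mm tall, loose, standing. Origin at the centre of its underside.
- penstand: Bystander: round black stand, 48 mm across and 22 mm high, with a thin white pen upright in it, 91 mm tall in all, loose. Origin at the centre of its underside. Of the three bystanders two stand behind the rail, one 0.2 m or more beyond the base on its other side, in any order.
There are look-alikes about, which are no part of the job. What is meant by the base is not turquoise or yellow, and is the larger of those in its own colour.

How it is judged:
By the outcome, as a careful person would: the job done as asked, in the order asked, and still so for the second after the job is handed in, with the robot touching nothing.
It also fails if it takes over 72 s, if anything falls off the work surface, if the arm or the gripper's body presses on something with over 40 N, if the wrist force passes 120 N, or if a joint passes its speed limit or range.

## Robot

A 7-joint arm with a two-finger parallel gripper is mounted at the origin on the work surface. World frame = base frame: x ahead of the robot, y to its left, z up, the work surface at z = 0. Lengths are in m, angles in rad, forces in N, time in s.
With the tool pointing down it reaches from about 0.4 to 0.875 m from the base axis. Payload 19.3 kg.
Tool frame: the origin (TCP) lies midway between the tips of the shut fingers; the grasp point (between the pads) lies bot.pinch_z behind it (bot.pinch_z is the distance from the TCP to the grasp point, in m); z points along the fingers, y is the line along which they close (so a half turn about z gives the same grasp; the last joint's range is limited). The gripper opens to 85 mm and grips with 20 to 120 N. Pads are 22 mm wide; open, the fingers measure 114 mm over their backs; the gripper's body (76 mm by 85 mm) begins 54 mm behind the grasp point. The pads swing forward as they close: fully open they stand 13 mm farther back than shut.
Start: joints at [-1.388, 0.521, -0.036, 1.599, 0.021, 1.021, -0.113], TCP at [0.156, 0.605, 0.231] pointing down, gripper open.
Joint ranges: [-2.91, 2.91], [-0.3, 2.13], [-1.5, 1.42], [0.17, 2.43], [-1.26, 4.41], [0.16, 1.93], [-2.52, 2.52]. Speed limits (rad/s): [1.89, 1.89, 2.39, 2.39, 3.01, 3.01, 3.01].

## Interface

Orientations are given as [roll, pitch, yaw] about the fixed x, y, z axes, in that order (R = Rz(yaw) Ry(pitch) Rx(roll)).
In Python, from workcell import readout, grab_frame, camera_info, workorder, bot gives the robot as it stands. The module is installed in compiled form; this text tells all that it offers.
- The arm moves only by the tool drive_tool, never from a script. Its argument "targets" is a list of rows, each an object of numbers: "dx", "dy", "dz": the shift along the tool's x, y, z as a fraction of full scale; "yaw": the turn about the tool's z as a fraction of full scale; "fingers": the closure, from 0 (fully open) to 1 (shut). In form: [{"dx": .., "dy": .., "dz": .., "yaw": .., "fingers": ..}, ...]. A call has 1 to 20 rows; each row shifts and turns the commanded pose from where the row before left it, along the tool's axes as they then stand; what a row does not reach is not made up. Full scale, the value 1, is 0.1 m for a shift and 90 degrees for a turn. A row lasts 1/10 s, in which the tool goes at most 50 mm and 8.59 degrees, less where a joint would pass 70% of its speed; a pose out of reach is approached as far as the arm can. A call with a number of a shift or a turn outside -1 to 1 is refused whole. A call with a gripper value outside its range is refused whole. The fingers move at their own pace and stop on an object; "squeeze" is the grip in N (left out, the last holds). Time passes only in rows, so rows that do not move let the fingers close. It gives the time, the measured TCP pose, the force, the opening and the grip force at its end, in the units of the state.
- readout.observe(): the state, without advancing time (a new reading comes with each control period).
- grab_frame(name): name is "scene" or "side" or "wrist"; returns the picture (420x560x3 uint8, blue, green, red); there is no depth.
- camera_info(name): a dict with "fx", "fy", "cx", "cy" (pixels), "D" ([k1, k2, p1, p2, k3] as OpenCV has them; the pictures are not rectified), "T" (4x4, takes a point from camera to world coordinates); the wrist camera has in their place "hand_eye" (4x4, takes a point from camera to tool coordinates, whose origin is the TCP and whose axes are the flange's). Camera axes: x right, y up, looking along -z (the intrinsics and any distortion apply to the point x, -y, -z); pixel columns grow to the right and rows downward; lengths in m; the calibration is good to about 2 mm. A picture is of the moment at which its call begins: read the wrist's pose just before it. camera_info takes no time and is no camera call.
- workorder.job_done(): hands the job in; it is judged then, once.
The state is a dict: "clock": time; "qpos": joint angles; "qd": joint speeds; "joint_efforts": joint torques, N m; "position": TCP position; "tool_rot": TCP orientation; "force": force on the tool from outside, world axes, zero at the start; "moment": the same for the moment, N m; "grip_width": finger opening in m; "finger_force": force on a finger pad.
Only numpy, scipy, OpenCV 4.12 (cv2) and the standard library are available. Lean on these libraries where they do the work, as an engineer would, in place of code of your own. Each camera call takes 0.05 s, during which the arm holds its last target. There are 200 camera calls.

## Working session

There is one attempt and no reset: what is moved stays moved. The work goes in short steps, Python scripts to look and compute and a tool call to move; the robot and the scene stay as the last step left them, time stands still between calls to the robot, and variables do not carry over. Pictures are saved under pics/ and viewed, at most 10 in all, crops included, and the job is handed in when it is done.

Besides the shell and the picture viewer there is one more tool, called as a command line: name --argument value ..., lists and objects as JSON in quotes. drive_tool: Moves the arm, as the interface text tells. Shift numbers are shares of 0.1 m and turn numbers shares of 90 degrees, none past 1 either way. Its arguments: {"type":"object","properties":{"targets":{"type":"array","items":{"type":"object","properties":{"dx":{"type":"number","minimum":-1,"maximum":1},"dy":{"type":"number","minimum":-1,"maximum":1},"dz":{"type":"number","minimum":-1,"maximum":1},"yaw":{"type":"number","minimum":-1,"maximum":1},"fingers":{"type":"number"}}}},"squeeze":{"type":"number"}},"required":["targets"]}

```bash
mkdir -p pics; cat > h.py <<'E'
import numpy as np, cv2
from workcell import readout, grab_frame, camera_info, workorder, bot
def ray(cam,uv):
    c=camera_info(cam); K=np.array([[c['fx'],0,c['cx']],[0,c['fy'],c['cy']],[0,0,1]])
    p=cv2.undistortPoints(np.array(uv,float).reshape(-1,1,2),K,np.array(c['D'],float)).reshape(-1,2)
    d=np.c_[p[:,0],-p[:,1],-np.ones(len(p))]; T=np.array(c['T']); return T[:3,3],d@T[:3,:3].T
def atz(cam,uv,z):
    o,d=ray(cam,uv); z=np.broadcast_to(z,len(d)); return o+d*((z-o[2])/d[:,2])[:,None]
def tri(uv1,uv2,c1='scene',c2='side'):
    o1,d1=ray(c1,[uv1]);o2,d2=ray(c2,[uv2]);d1=d1[0];d2=d2[0]
    s=np.linalg.lstsq(np.c_[d1,-d2],o2-o1,rcond=None)[0]
    a=o1+s[0]*d1;b=o2+s[1]*d2; return (a+b)/2,np.linalg.norm(a-b)
def proj(cam,P):
    c=camera_info(cam);T=np.linalg.inv(np.array(c['T']));q=np.atleast_2d(P)@T[:3,:3].T+T[:3,3]
    q=q*[1,-1,-1];K=np.array([[c['fx'],0,c['cx']],[0,c['fy'],c['cy']],[0,0,1]])
    return cv2.projectPoints(q,np.zeros(3),np.zeros(3),K,np.array(c['D'],float))[0].reshape(-1,2)
E
python3 - <<'E'
from h import *
for n in('scene','side'): cv2.imwrite(f'pics/{n}0.png',grab_frame(n)); c=camera_info(n);print(n,c['fx'],c['D'],np.round(c['T'],3).tolist())
print(readout.observe(),bot.pinch_z)
E
```

```text
scene 462.47143452503684 [0.03167095 0.         0.         0.         0.        ] [[0.65, -0.524, 0.55, 1.071], [0.76, 0.436, -0.483, -0.403], [0.014, 0.732, 0.682, 0.653], [0.0, 0.0, 0.0, 1.0]]
side 403.22738814135465 [0.03090665 0.         0.         0.         0.        ] [[-0.757, 0.484, -0.439, 0.266], [-0.654, -0.569, 0.499, 0.398], [-0.008, 0.665, 0.747, 0.606], [0.0, 0.0, 0.0, 1.0]]
{'clock': 0.1, 'qpos': array([-1.38820981,  0.52199044, -0.03633169,  1.59992508,  0.02116971,
        1.02109771, -0.11280375]), 'qd': array([ 6.26043763e-04, -1.79772597e-03, -5.65426506e-04, -5.90551507e-04,
       -8.38237974e-06, -4.14093185e-04, -7.01540109e-04]), 'joint_efforts': array([ 3.48001318e-03, -9.28488564e+01,  1.98396273e+00, -3.70535910e+01,
        1.81086862e-02,  5.33273400e-03, -2.61844059e-05]), 'position': array([0.15626227, 0.60484713, 0.23077006]), 'tool_rot': array([-3.14055645e+00,  4.39029760e-05,  2.88877882e+00]), 'force': array([-0.68601724,  0.44022059, -0.46653947]), 'moment': array([-0.00349675,  0.01779369, -0.03233863]), 'finger_force': 0.0, 'grip_width': 0.08556409624972436} 0.0187
```

View pics/scene0.png

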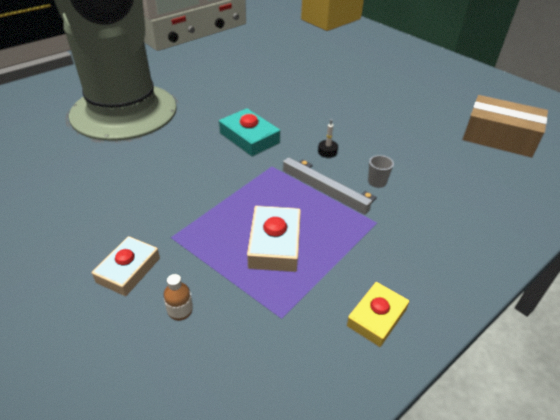

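View pics/side0.png

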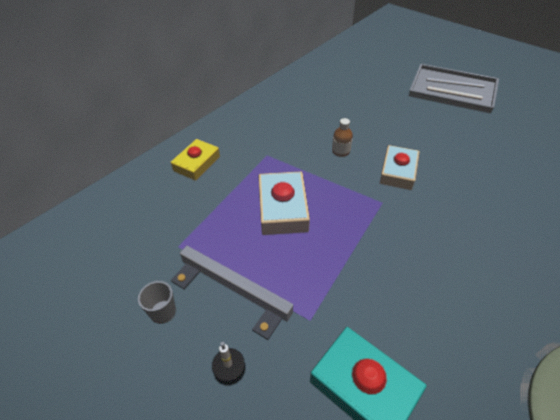

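The beige candidates are the big block at scene (275,237), on the sheet, and the small one at (126,264). The turquoise block at (249,130) and the yellow one at (379,312) are excluded by colour. The larger beige one is the base, and an enlarged crop of both views will confirm it.

```bash
python3 - <<'E'
import cv2,numpy as np
a=cv2.imread('pics/scene0.png')[150:290,230:410];b=cv2.imread('pics/side0.png')[160:350,130:320]
a=cv2.resize(a,None,fx=4,fy=4,interpolation=2);b=cv2.resize(b,None,fx=3,fy=3,interpolation=2)
cv2.imwrite('pics/ca.png',a);cv2.imwrite('pics/cb.png',b)
E
```

```text
(no output)
```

View pics/ca.png

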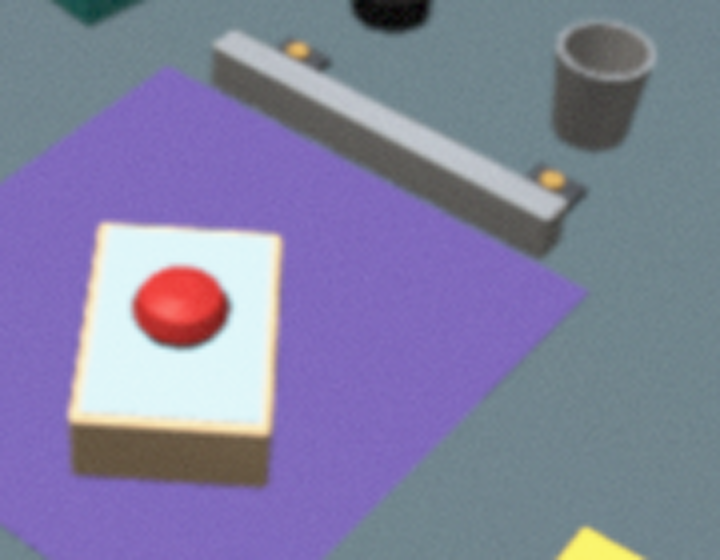

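View pics/cb.png

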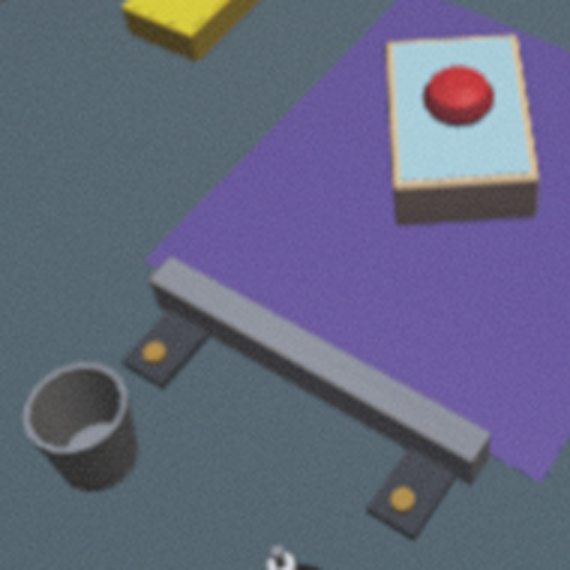

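```bash
python3 - <<'E'
from h import *
A=lambda p:np.array(p)/4+[230,150]-.375
B=lambda p:np.array(p)/3+[130,160]-.33
prs=dict(b1=((102,223),(537,183)),b2=((282,235),(396,188)),b3=((268,434),(387,43)),b4=((70,422),(517,35)),
fL=((213,48),(490,438)),fR=((548,222),(170,258)),rL=((235,30),(473,458)),rR=((566,200),(152,282)))
P={}
for k,(a,b) in prs.items():
    p,e=tri(A(a),B(b));z=.04 if k[0]=='b' else .03
    P[k]=(atz('scene',[A(a)],z)[0]+atz('side',[B(b)],z)[0])/2
    print(k,np.round(p,4),'res',round(e,4),'planes',np.round(P[k],4),np.round(atz('scene',[A(a)],z)[0]-atz('side',[B(b)],z)[0],4)[:2])
b=[P['b%d'%i][:2] for i in (1,2,3,4)]
print('sides',[round(np.linalg.norm(b[i]-b[i-1]),4) for i in range(4)])
c=np.mean(b,0); L=(b[2]-b[1]+b[3]-b[0]);print('base c',c,'long dir deg',np.degrees(np.arctan2(L[1],L[0])))
t=P['fR']-P['fL']+P['rR']-P['rL'];print('rail len',np.linalg.norm(t)/2,'dir',np.degrees(np.arctan2(t[1],t[0])),'c',np.mean([P[k] for k in('fL','fR','rL','rR')],0),'thick',np.linalg.norm(P['fL']-P['rL']))
for n,u,v in (('bottle',(176,279),(344,122)),('cup',(381,163),(157,292)),('pen',(331,121),(224,346)),('small',(126,257),(402,158)),('yellow',(380,303),(195,152))):
    print(n,np.round(tri(u,v)[0],3))
E
```

```text
b1 [0.5415 0.0114 0.0382] res 0.0021 planes [0.542  0.0113 0.04  ] [ 0.0039 -0.0009]
b2 [0.6046 0.0716 0.0394] res 0.0047 planes [0.6047 0.0716 0.04  ] [0.0041 0.0026]
b3 [ 0.6952 -0.0193  0.039 ] res 0.0023 planes [ 0.6951 -0.0192  0.04  ] [0.0029 0.0003]
b4 [ 0.6334 -0.0817  0.0389] res 0.0038 planes [ 0.6336 -0.0818  0.04  ] [0.0041 0.0013]
fL [0.4582 0.1572 0.0268] res 0.0032 planes [0.4593 0.1563 0.03  ] [ 0.0065 -0.002 ]
fR [0.6757 0.1901 0.0284] res 0.0023 planes [0.6754 0.1898 0.03  ] [ 0.0037 -0.0003]
rL [0.4569 0.1737 0.0307] res 0.0047 planes [0.4567 0.1738 0.03  ] [0.0025 0.0042]
rR [0.6705 0.2087 0.0289] res 0.0036 planes [0.6702 0.2087 0.03  ] [0.0038 0.0014]
sides [np.float64(0.1306), np.float64(0.087), np.float64(0.1282), np.float64(0.0877)]
base c [ 0.61882892 -0.00451717] long dir deg -45.28361634368695
rail len 0.21749074064727217 dir 9.036394923912306 c [0.56540221 0.18217308 0.03      ] thick 0.017706054395765995
bottle [ 0.632 -0.22   0.083]
cup [0.624 0.288 0.056]
pen [0.471 0.287 0.086]
small [ 0.499 -0.246  0.039]
yellow [0.849 0.019 0.037]
```

The crop confirms it: the big beige block with pale blue top is at scene (275,237), and the measured 130 x 88 mm sides and 39 mm height match the description. It needs about +54° of turn. Plan:
1. Nudge the short end along to shift the base on the rail axis.
2. Turn it from the long side with both fingers.
3. Push it straight home.

First I move over.

drive_tool --targets '[{"dx": -0.2,"dy": -0.15,"fingers": 0.4},{"dx": -0.34,"dy": -0.26,"fingers": 0.4},{"dx": -0.34,"dy": -0.26,"fingers": 0.4},{"dx": -0.34,"dy": -0.26,"fingers": 0.4},{"dx": -0.34,"dy": -0.26,"fingers": 0.4},{"dx": -0.34,"dy": -0.26,"fingers": 0.4},{"dx": -0.34,"dy": -0.26,"fingers": 0.4},{"dx": -0.34,"dy": -0.26,"fingers": 0.4},{"dx": -0.34,"dy": -0.26,"fingers": 0.4},{"dx": -0.34,"dy": -0.26,"fingers": 0.4},{"dx": -0.34,"dy": -0.26,"fingers": 0.4},{"dx": -0.34,"dy": -0.26,"fingers": 0.4},{"dx": -0.34,"dy": -0.26,"fingers": 0.4},{"dx": -0.34,"dy": -0.26,"fingers": 0.4},{"dx": -0.34,"dy": -0.26,"fingers": 0.4},{"dx": -0.34,"dy": -0.26,"fingers": 0.4},{"dx": -0.34,"dy": -0.26,"fingers": 0.4},{"dx": -0.34,"dy": -0.26,"fingers": 0.4},{"dx": -0.34,"dy": -0.26,"fingers": 0.4},{"dx": -0.34,"dy": -0.26,"fingers": 0.4}]'

```text
invalid input
```

```bash
cat >> h.py <<'E'
def go(x,y,z,deg,n=1):
    s=readout.observe();p=s['position'];psi=s['tool_rot'][2];d=np.array([x,y,z])-p
    r=[d[0]*np.cos(psi)+d[1]*np.sin(psi),d[0]*np.sin(psi)-d[1]*np.cos(psi),-d[2]]
    dy=(psi-np.radians(deg)+np.pi)%(2*np.pi)-np.pi
    print('at',np.round(p,4),round(np.degrees(psi),1),'w',round(s['grip_width'],4),'q7',round(s['qpos'][6],2),'t',round(s['clock'],1),'rows',n,'dx,dy,dz:',np.round(np.array(r)*10/n,3),'yaw',round(np.degrees(dy)/90/n,4))
E
python3 -c "
from h import *
go(.690,-.077,.231,135,8)"
```

```text
at [0.1563 0.6048 0.2308] 165.5 w 0.0856 q7 -0.11 t 0.1 rows 8 dx,dy,dz: [-0.859 -0.658 -0.   ] yaw 0.0424
```

drive_tool --targets '[{"dx": -0.2,"dy": -0.15,"dz": 0,"yaw": 0,"fingers": 0.4}]'

```text
clock: 0.2
position: [0.1696, 0.5868, 0.2306]
tool_rot: [-3.141, -0.001, 2.892]
force: [0.5, -0.2, -0.3]
grip_width: 0.0735
finger_force: 0.0
```

drive_tool --targets '[{"dx": -0.34,"dy": -0.26,"dz": 0,"yaw": 0,"fingers": 0.4},{"dx": -0.34,"dy": -0.26,"dz": 0,"yaw": 0,"fingers": 0.4},{"dx": -0.34,"dy": -0.26,"dz": 0,"yaw": 0,"fingers": 0.4},{"dx": -0.34,"dy": -0.26,"dz": 0,"yaw": 0,"fingers": 0.4},{"dx": -0.34,"dy": -0.26,"dz": 0,"yaw": 0,"fingers": 0.4},{"dx": -0.34,"dy": -0.26,"dz": 0,"yaw": 0,"fingers": 0.4},{"dx": -0.34,"dy": -0.26,"dz": 0,"yaw": 0,"fingers": 0.4},{"dx": -0.34,"dy": -0.26,"dz": 0,"yaw": 0,"fingers": 0.4},{"dx": -0.34,"dy": -0.26,"dz": 0,"yaw": 0,"fingers": 0.4},{"dx": -0.34,"dy": -0.26,"dz": 0,"yaw": 0,"fingers": 0.4},{"dx": -0.34,"dy": -0.26,"dz": 0,"yaw": 0,"fingers": 0.4},{"dx": -0.34,"dy": -0.26,"dz": 0,"yaw": 0,"fingers": 0.4},{"dx": -0.34,"dy": -0.26,"dz": 0,"yaw": 0,"fingers": 0.4},{"dx": -0.34,"dy": -0.26,"dz": 0,"yaw": 0,"fingers": 0.4},{"dx": -0.34,"dy": -0.26,"dz": 0,"yaw": 0,"fingers": 0.4},{"dx": -0.34,"dy": -0.26,"dz": 0,"yaw": 0,"fingers": 0.4},{"dx": -0.34,"dy": -0.26,"dz": 0,"yaw": 0,"fingers": 0.4},{"dx": -0.34,"dy": -0.26,"dz": 0,"yaw": 0,"fingers": 0.4},{"dx": -0.34,"dy": -0.26,"dz": 0,"yaw": 0,"fingers": 0.4}]'

```text
clock: 2.1
position: [0.6745, -0.0558, 0.231]
tool_rot: [-3.142, -0.001, 2.889]
force: [-0.5, 1.3, 0.8]
grip_width: 0.0512
finger_force: 0.0
```

```bash
python3 -c "
from h import *
go(.690,-.077,.231,135,8)"
```

```text
at [ 0.6745 -0.0558  0.231 ] 165.5 w 0.0512 q7 1.4 t 2.1 rows 8 dx,dy,dz: [-0.025 -0.021  0.   ] yaw 0.0424
```

drive_tool --targets '[{"dx": 0,"dy": 0,"dz": 0,"yaw": 0.068,"fingers": 0.4},{"dx": 0,"dy": 0,"dz": 0,"yaw": 0.068,"fingers": 0.4},{"dx": 0,"dy": 0,"dz": 0,"yaw": 0.068,"fingers": 0.4},{"dx": 0,"dy": 0,"dz": 0,"yaw": 0.068,"fingers": 0.4},{"dx": 0,"dy": 0,"dz": 0,"yaw": 0.068,"fingers": 0.4},{"dx": 0,"dy": 0,"dz": 0,"yaw": 0,"fingers": 0.4},{"dx": 0,"dy": 0,"dz": 0,"yaw": 0,"fingers": 0.4}]'

```text
clock: 2.8
position: [0.6737, -0.0542, 0.231]
tool_rot: [-3.141, -0.0, 2.358]
force: [1.0, 0.6, -0.3]
grip_width: 0.0513
finger_force: 0.0
```

```bash
python3 - <<'E'
from h import *
go(.690,-.077,.010,135,8)
cv2.imwrite('pics/w1.png',grab_frame('wrist'))
c=camera_info('wrist');print(c['fx'],np.round(c['hand_eye'],3).tolist())
E
```

```text
at [ 0.6737 -0.0542  0.231 ] 135.1 w 0.0513 q7 0.94 t 2.8 rows 8 dx,dy,dz: [-0.035 -0.006  0.276] yaw 0.0002
296.8259814837094 [[-0.0, 0.949, 0.315, 0.081], [1.0, 0.0, -0.001, 0.001], [-0.001, 0.315, -0.949, -0.143], [0.0, 0.0, 0.0, 1.0]]
```

View pics/w1.png

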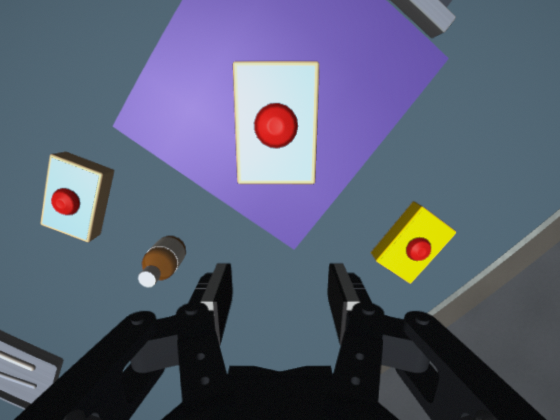

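The wrist view shows the base's short end centred at column ~277 with the fingers at ~215 and 345, so it is aligned with the tool. I back off a little, go down, then push.

drive_tool --targets '[{"dx": -0.14,"dy": -0.03,"dz": 0.15,"yaw": 0,"fingers": 0.4},{"dx": -0.14,"dy": -0.02,"dz": 0.3,"yaw": 0,"fingers": 0.4},{"dx": 0,"dy": 0,"dz": 0.35,"yaw": 0,"fingers": 0.4},{"dx": 0,"dy": 0,"dz": 0.35,"yaw": 0,"fingers": 0.4},{"dx": 0,"dy": 0,"dz": 0.35,"yaw": 0,"fingers": 0.4},{"dx": 0,"dy": 0,"dz": 0.3,"yaw": 0,"fingers": 0.4},{"dx": 0,"dy": 0,"dz": 0.2,"yaw": 0,"fingers": 0.4},{"dx": 0,"dy": 0,"dz": 0.15,"yaw": 0,"fingers": 0.4},{"dx": 0,"dy": 0,"dz": 0.08,"yaw": 0,"fingers": 0.4},{"dx": 0,"dy": 0,"dz": 0,"yaw": 0,"fingers": 0.4},{"dx": 0,"dy": 0,"dz": 0,"yaw": 0,"fingers": 0.4}]'

```text
clock: 3.95
position: [0.6906, -0.0779, 0.0091]
tool_rot: [3.141, 0.001, 2.355]
force: [0.5, -0.2, 0.0]
grip_width: 0.0513
finger_force: 0.0
```

drive_tool --targets '[{"dx": 0.05,"dy": 0,"dz": 0,"yaw": 0,"fingers": 0.4},{"dx": 0.05,"dy": 0,"dz": 0,"yaw": 0,"fingers": 0.4},{"dx": 0.05,"dy": 0,"dz": 0,"yaw": 0,"fingers": 0.4},{"dx": 0.03,"dy": 0,"dz": 0,"yaw": 0,"fingers": 0.4},{"dx": 0.03,"dy": 0,"dz": 0,"yaw": 0,"fingers": 0.4},{"dx": 0.03,"dy": 0,"dz": 0,"yaw": 0,"fingers": 0.4},{"dx": 0.03,"dy": 0,"dz": 0,"yaw": 0,"fingers": 0.4},{"dx": 0.03,"dy": 0,"dz": 0,"yaw": 0,"fingers": 0.4},{"dx": 0.03,"dy": 0,"dz": 0,"yaw": 0,"fingers": 0.4},{"dx": 0.03,"dy": 0,"dz": 0,"yaw": 0,"fingers": 0.4},{"dx": 0.03,"dy": 0,"dz": 0,"yaw": 0,"fingers": 0.4}]'

```text
clock: 5.05
position: [0.6625, -0.05, 0.0084]
tool_rot: [3.142, 0.0, 2.355]
force: [1.5, -1.6, -0.4]
grip_width: 0.0509
finger_force: 1.7
```

drive_tool --targets '[{"dx": 0.035,"dy": 0,"dz": 0,"yaw": 0,"fingers": 0.4},{"dx": 0.035,"dy": 0,"dz": 0,"yaw": 0,"fingers": 0.4},{"dx": 0.035,"dy": 0,"dz": 0,"yaw": 0,"fingers": 0.4},{"dx": 0.035,"dy": 0,"dz": 0,"yaw": 0,"fingers": 0.4},{"dx": 0.035,"dy": 0,"dz": 0,"yaw": 0,"fingers": 0.4}]'

```text
clock: 5.55
position: [0.65, -0.0374, 0.0083]
tool_rot: [3.142, 0.0, 2.355]
force: [2.7, -3.1, 0.3]
grip_width: 0.0513
finger_force: 1.9
```

```bash
python3 - <<'E'
from h import *
cv2.imwrite('pics/w2.png',np.hstack([grab_frame('wrist')[:, :],cv2.resize(grab_frame('side')[120:330,130:410],(240,180))[:0] if 0 else np.zeros((420,0,3),np.uint8)]))
print(readout.observe()['position'],readout.observe()['force'])
E
```

```text
[ 0.64968003 -0.03694326  0.00833392] [ 0.35675912 -1.29492035  0.65957243]
```

View pics/w2.png

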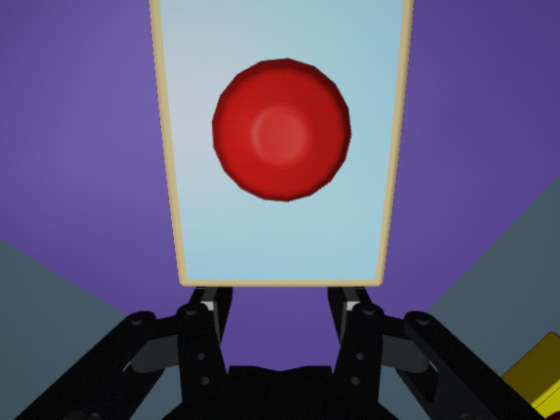

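Both fingers lie flush on the short end (edge at row ~283), and the base moved straight. I push a little more, back off and lift, then turn to the long side.

drive_tool --targets '[{"dx": 0.035,"dy": 0,"dz": 0,"yaw": 0,"fingers": 0.4},{"dx": 0.035,"dy": 0,"dz": 0,"yaw": 0,"fingers": 0.4},{"dx": 0.035,"dy": 0,"dz": 0,"yaw": 0,"fingers": 0.4},{"dx": 0.035,"dy": 0,"dz": 0,"yaw": 0,"fingers": 0.4},{"dx": 0.02,"dy": 0,"dz": 0,"yaw": 0,"fingers": 0.4},{"dx": 0,"dy": 0,"dz": 0,"yaw": 0,"fingers": 0.4},{"dx": -0.1,"dy": 0,"dz": 0,"yaw": 0,"fingers": 0.4},{"dx": -0.2,"dy": 0,"dz": 0,"yaw": 0,"fingers": 0.4},{"dx": 0,"dy": 0,"dz": -0.2,"yaw": 0,"fingers": 0.2},{"dx": 0,"dy": 0,"dz": -0.35,"yaw": 0,"fingers": 0},{"dx": 0,"dy": 0,"dz": -0.35,"yaw": 0,"fingers": 0},{"dx": 0,"dy": 0,"dz": -0.3,"yaw": 0,"fingers": 0},{"dx": 0,"dy": 0,"dz": -0.2,"yaw": 0,"fingers": 0},{"dx": 0,"dy": 0,"dz": 0,"yaw": 0,"fingers": 0}]'

```text
clock: 7.0
position: [0.6615, -0.0481, 0.1512]
tool_rot: [3.139, 0.003, 2.354]
force: [0.1, -0.4, 1.1]
grip_width: 0.0854
finger_force: 0.0
```

drive_tool --targets '[{"dx": 0,"dy": 0,"dz": 0,"yaw": 0.083,"fingers": 0},{"dx": 0,"dy": 0,"dz": 0,"yaw": 0.083,"fingers": 0},{"dx": 0,"dy": 0,"dz": 0,"yaw": 0.083,"fingers": 0},{"dx": 0,"dy": 0,"dz": 0,"yaw": 0.083,"fingers": 0},{"dx": 0,"dy": 0,"dz": 0,"yaw": 0.083,"fingers": 0},{"dx": 0,"dy": 0,"dz": 0,"yaw": 0.083,"fingers": 0},{"dx": 0,"dy": 0,"dz": 0,"yaw": 0.083,"fingers": 0},{"dx": 0,"dy": 0,"dz": 0,"yaw": 0.083,"fingers": 0},{"dx": 0,"dy": 0,"dz": 0,"yaw": 0.083,"fingers": 0},{"dx": 0,"dy": 0,"dz": 0,"yaw": 0.083,"fingers": 0},{"dx": 0,"dy": 0,"dz": 0,"yaw": 0.083,"fingers": 0},{"dx": 0,"dy": 0,"dz": 0,"yaw": 0.083,"fingers": 0},{"dx": 0,"dy": 0,"dz": 0,"yaw": 0,"fingers": 0}]'

```text
clock: 8.3
position: [0.6598, -0.0476, 0.1472]
tool_rot: [-3.141, 0.002, 0.788]
force: [0.1, -0.0, 0.1]
grip_width: 0.0854
finger_force: 0.0
```

```bash
python3 - <<'E'
from h import *
go(.5275,-.029,.150,45,8)
E
```

```text
at [ 0.6598 -0.0476  0.1472] 45.2 w 0.0854 q7 -0.33 t 8.3 rows 8 dx,dy,dz: [-0.1   -0.134 -0.003] yaw 0.0002
```

drive_tool --targets '[{"dx": -0.1,"dy": -0.134,"dz": 0,"yaw": 0,"fingers": 0},{"dx": -0.2,"dy": -0.268,"dz": 0,"yaw": 0,"fingers": 0},{"dx": -0.2,"dy": -0.268,"dz": 0,"yaw": 0,"fingers": 0},{"dx": -0.2,"dy": -0.268,"dz": 0,"yaw": 0,"fingers": 0},{"dx": -0.1,"dy": -0.134,"dz": 0.1,"yaw": 0,"fingers": 0},{"dx": 0,"dy": 0,"dz": 0.3,"yaw": 0,"fingers": 0},{"dx": 0,"dy": 0,"dz": 0.3,"yaw": 0,"fingers": 0},{"dx": 0,"dy": 0,"dz": 0.3,"yaw": 0,"fingers": 0},{"dx": 0,"dy": 0,"dz": 0.2,"yaw": 0,"fingers": 0},{"dx": 0,"dy": 0,"dz": 0.15,"yaw": 0,"fingers": 0},{"dx": 0,"dy": 0,"dz": 0.08,"yaw": 0,"fingers": 0},{"dx": 0,"dy": 0,"dz": 0,"yaw": 0,"fingers": 0}]'

```text
clock: 9.5
position: [0.5274, -0.0291, 0.0047]
tool_rot: [-3.141, 0.001, 0.791]
force: [-0.4, 0.1, 0.1]
grip_width: 0.0857
finger_force: 0.0
```

drive_tool --targets '[{"dx": 0.05,"dy": 0,"dz": 0,"yaw": 0,"fingers": 0},{"dx": 0.05,"dy": 0,"dz": 0,"yaw": 0,"fingers": 0},{"dx": 0.05,"dy": 0,"dz": 0,"yaw": 0,"fingers": 0},{"dx": 0.03,"dy": 0,"dz": 0,"yaw": 0,"fingers": 0},{"dx": 0.03,"dy": 0,"dz": 0,"yaw": 0,"fingers": 0},{"dx": 0.03,"dy": 0,"dz": 0,"yaw": 0,"fingers": 0},{"dx": 0,"dy": 0,"dz": 0,"yaw": 0,"fingers": 0}]'

```text
clock: 10.2
position: [0.5447, -0.0116, 0.0053]
tool_rot: [3.141, -0.0, 0.791]
force: [-0.2, 0.7, -0.7]
grip_width: 0.0854
finger_force: 0.0
```

```bash
python3 - <<'E'
from h import *
go(.55,0,.004,45)
cv2.imwrite('pics/w3.png',grab_frame('wrist'))
E
```

```text
at [ 0.5447 -0.0116  0.0053] 45.3 w 0.0854 q7 -0.18 t 10.2 rows 1 dx,dy,dz: [ 0.119 -0.044  0.013] yaw 0.0033
```

View pics/w3.png

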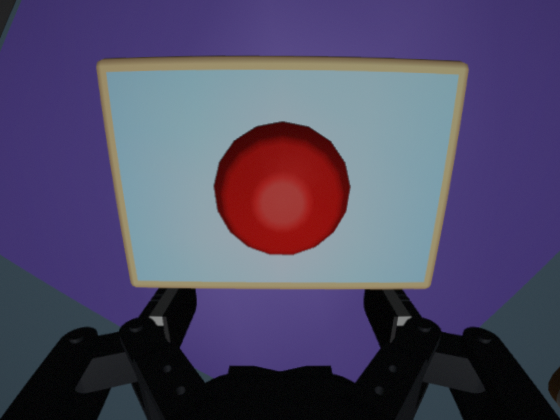

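The base's long edge (row ~286) is centred, with both fingers just at it. Now I turn it counter-clockwise, leading with the right finger and pivoting about the left one.

drive_tool --targets '[{"dx": 0.026,"dy": 0,"dz": 0,"yaw": -0.033,"fingers": 0},{"dx": 0.026,"dy": 0,"dz": 0,"yaw": -0.033,"fingers": 0},{"dx": 0.026,"dy": 0,"dz": 0,"yaw": -0.033,"fingers": 0},{"dx": 0.026,"dy": 0,"dz": 0,"yaw": -0.033,"fingers": 0},{"dx": 0.026,"dy": 0,"dz": 0,"yaw": -0.033,"fingers": 0},{"dx": 0.026,"dy": 0,"dz": 0,"yaw": -0.033,"fingers": 0},{"dx": 0.026,"dy": 0,"dz": 0,"yaw": -0.033,"fingers": 0},{"dx": 0.026,"dy": 0,"dz": 0,"yaw": -0.033,"fingers": 0},{"dx": 0.026,"dy": 0,"dz": 0,"yaw": -0.033,"fingers": 0},{"dx": 0,"dy": 0,"dz": 0,"yaw": 0,"fingers": 0}]'

```text
clock: 11.25
position: [0.5571, 0.0073, 0.0053]
tool_rot: [3.141, 0.0, 1.257]
force: [-0.1, 0.6, 0.1]
grip_width: 0.0855
finger_force: 0.0
```

```bash
python3 - <<'E'
from h import *
go(.55,0,.004,99)
cv2.imwrite('pics/w4.png',grab_frame('wrist'))
E
```

```text
at [0.5571 0.0073 0.0053] 72.0 w 0.0855 q7 0.11 t 11.2 rows 1 dx,dy,dz: [-0.091 -0.045  0.013] yaw -0.2996
```

View pics/w4.png

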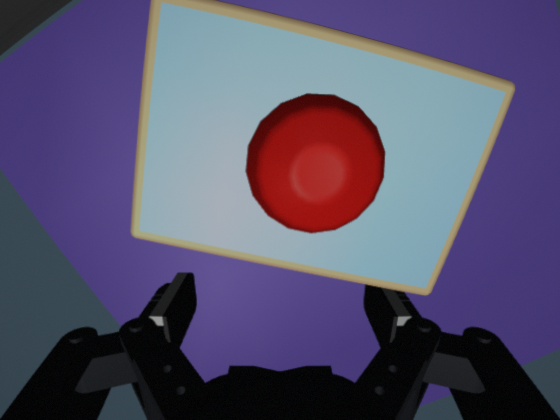

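Only the right finger is bearing now, at about (385,285), and the base lags the gripper by about 10°. I measure its pose from this picture.

```bash
cat >> h.py <<'E'
from scipy.spatial.transform import Rotation as Ro
def wr(uv,z,s=None):
    s=s or readout.observe();c=camera_info('wrist');K=np.array([[c['fx'],0,c['cx']],[0,c['fy'],c['cy']],[0,0,1]])
    p=cv2.undistortPoints(np.array(uv,float).reshape(-1,1,2),K,np.array(c['D'],float)).reshape(-1,2)
    T=np.eye(4);T[:3,:3]=Ro.from_euler('xyz',s['tool_rot']).as_matrix();T[:3,3]=s['position'];T=T@np.array(c['hand_eye'])
    d=np.c_[p[:,0],-p[:,1],-np.ones(len(p))]@T[:3,:3].T;return T[:3,3]+d*((z-T[2,3])/d[:,2])[:,None]
def pose(q):
    # q: far-left, far-right, near-right, near-left (wrist view) -> centre, long dir, rail coords
    P=wr(q,.04)[:,:2];L=P[1]-P[0]+P[2]-P[3];W=P[0]-P[3]+P[1]-P[2];c=P.mean(0)
    a=np.degrees(np.arctan2(L[1],L[0]));t=np.radians(9.04);r=c-[.5654,.1822]
    print('c',np.round(c,4),'ang',round(a,2),'size',np.round(np.linalg.norm(L)/2,4),np.round(np.linalg.norm(W)/2,4),'err',round(9.04-a,2),'s',round(r@[np.cos(t),np.sin(t)],4),'n',round(r@[np.sin(t),-np.cos(t)],4))
    s=readout.observe();R=Ro.from_euler('xyz',s['tool_rot']).as_matrix()
    print('near corners in tool',np.round((np.c_[P[[3,2]],[.04,.04]]-s['position'])@R,4)[:,:2].tolist())
E
python3 - <<'E'
from h import *
pose([(155,2),(513,87),(429,292),(134,235)])
E
```

```text
c [0.5891 0.0657] ang -29.87 size 0.1256 0.0839 err 38.91 s 0.0051 n 0.1187
near corners in tool [[0.0377, -0.0581], [0.0112, 0.0647]]
```

Only 15° of turn for 39 mm of travel, so the base bears mostly at its corners and the turn centre lies far off. I'll walk it the other way: push the rail-side long face near its left corner, away from the rail. I calculate about 12 mm of clearance for the finger there.

drive_tool --targets '[{"dx": -0.15,"dy": 0,"dz": 0,"yaw": 0,"fingers": 0},{"dx": -0.2,"dy": 0,"dz": -0.1,"yaw": 0,"fingers": 0},{"dx": 0,"dy": 0,"dz": -0.3,"yaw": 0.066,"fingers": 0},{"dx": 0,"dy": 0,"dz": -0.35,"yaw": 0.066,"fingers": 0},{"dx": 0,"dy": 0,"dz": -0.35,"yaw": 0,"fingers": 0},{"dx": 0,"dy": 0,"dz": -0.2,"yaw": 0,"fingers": 0},{"dx": 0,"dy": 0,"dz": 0,"yaw": 0,"fingers": 0},{"dx": 0,"dy": 0,"dz": 0,"yaw": 0,"fingers": 0}]'

```text
clock: 12.1
position: [0.5458, -0.0269, 0.1357]
tool_rot: [3.141, -0.001, 1.048]
force: [0.4, 0.4, 0.3]
grip_width: 0.0853
finger_force: 0.0
```

```bash
python3 - <<'E'
from h import *
go(.6175,.1232,.006,60.1,1)
s=readout.observe();im=grab_frame('wrist')
# blue top corners by contour
h=cv2.cvtColor(im,cv2.COLOR_BGR2HSV)
m=cv2.inRange(h,(85,15,110),(108,130,255));m|=cv2.inRange(h,(8,40,100),(28,160,255))
m=cv2.morphologyEx(m,cv2.MORPH_OPEN,np.ones((3,3)));cs=max(cv2.findContours(m,0,2)[0],key=cv2.contourArea)
r=cv2.approxPolyDP(cv2.convexHull(cs),8,True).reshape(-1,2);print(cv2.contourArea(cs),r.tolist())
cv2.imwrite('pics/w5.png',im)
E
```

```text
at [ 0.5458 -0.0269  0.1357] 60.0 w 0.0853 q7 -0.1 t 12.1 rows 1 dx,dy,dz: [ 1.658 -0.129  1.297] yaw -0.0008
44820.5 [[527, 197], [519, 249], [477, 323], [368, 361], [208, 377], [79, 320], [48, 275], [30, 210], [43, 158], [72, 113], [479, 107], [503, 131]]
```

```bash
cat >> h.py <<'E'
def quad(im,th=112):
    m=(im[:,:,1]>th).astype(np.uint8)*255;m=cv2.morphologyEx(m,cv2.MORPH_OPEN,np.ones((5,5)))
    cs=max(cv2.findContours(m,0,2)[0],key=cv2.contourArea);hl=cv2.convexHull(cs)
    for e in range(4,60):
        r=cv2.approxPolyDP(hl,e,True).reshape(-1,2)
        if len(r)<=4: break
    return cv2.contourArea(cs),r
def order(r):
    r=r.astype(float);a=np.arctan2(*(r-r.mean(0)).T[::-1]);r=r[np.argsort(a)]  # clockwise in image from left-up
    return r
E
python3 - <<'E'
from h import *
for f in('w3','w4','w5'):
    a,r=quad(cv2.imread(f'pics/{f}.png'));print(f,a,order(r).tolist())
pose(order(quad(cv2.imread('pics/w5.png'))[1]))
E
```

```text
w3 75903.5 [[100.0, 63.0], [466.0, 67.0], [428.0, 286.0], [132.0, 283.0]]
w4 81285.5 [[152.0, 0.0], [513.0, 86.0], [427.0, 294.0], [132.0, 235.0]]
w5 34304.5 [[179.0, 28.0], [354.0, 27.0], [304.0, 258.0], [239.0, 281.0]]
c [0.5623 0.0197] ang -22.67 size 0.0931 0.1939 err 31.71 s -0.0286 n 0.16
near corners in tool [[-0.0601, -0.0373], [-0.0366, 0.0217]]
```

```bash
python3 - <<'E'
from h import *
im=cv2.imread('pics/w5.png')
for th in(120,130,140,150):
    m=(im[:,:,1]>th).astype(np.uint8)*255;m=cv2.morphologyEx(m,cv2.MORPH_OPEN,np.ones((3,3)))
    for c in cv2.findContours(m,0,2)[0]:
        if cv2.contourArea(c)>800:print(th,cv2.contourArea(c),cv2.approxPolyDP(cv2.convexHull(c),6,True).reshape(-1,2).tolist())
h=cv2.cvtColor(im,cv2.COLOR_BGR2HSV);m=cv2.inRange(h,(0,120,80),(8,255,255))|cv2.inRange(h,(172,120,80),(180,255,255))
for c in cv2.findContours(m,0,2)[0]:
    if cv2.contourArea(c)>100:print('red',cv2.boundingRect(c))
for y in range(20,400,40): print(y,[tuple(int(k) for k in im[y,x]) for x in range(100,520,70)])
E
```

```text
120 5057.5 [[238, 158], [270, 164], [293, 236], [279, 251], [236, 240], [211, 208], [223, 170]]
120 20923.0 [[356, 29], [346, 150], [187, 147], [181, 26]]
120 2326.5 [[143, 0], [72, 77], [56, 61], [108, 0]]
130 20822.5 [[179, 28], [354, 28], [348, 148], [188, 148]]
130 2239.5 [[142, 0], [70, 77], [57, 59], [103, 6]]
140 20696.5 [[355, 29], [346, 150], [187, 147], [180, 27]]
150 20537.0 [[355, 29], [345, 150], [187, 146], [181, 27]]
red (236, 55, 63, 67)
20 [(153, 140, 132), (161, 81, 98), (170, 89, 106), (173, 93, 110), (169, 89, 107), (108, 95, 74)]
60 [(57, 56, 56), (168, 87, 104), (228, 220, 181), (228, 220, 185), (176, 95, 113), (110, 97, 76)]
100 [(161, 81, 98), (173, 92, 110), (14, 17, 124), (228, 221, 192), (179, 97, 116), (167, 87, 105)]
140 [(112, 98, 77), (178, 96, 114), (230, 222, 203), (230, 222, 200), (179, 96, 115), (167, 86, 104)]
180 [(111, 98, 77), (184, 102, 120), (208, 127, 145), (195, 114, 131), (178, 97, 115), (165, 85, 102)]
220 [(112, 99, 79), (113, 100, 79), (204, 123, 142), (197, 116, 134), (174, 93, 111), (112, 99, 78)]
260 [(112, 99, 79), (113, 99, 79), (199, 117, 136), (192, 110, 128), (113, 100, 79), (112, 99, 79)]
300 [(110, 98, 77), (42, 41, 40), (113, 99, 79), (177, 96, 114), (7, 5, 6), (111, 98, 77)]
340 [(9, 6, 7), (31, 30, 30), (112, 99, 78), (111, 98, 78), (9, 9, 9), (9, 7, 6)]
380 [(49, 45, 43), (10, 7, 8), (11, 6, 7), (11, 7, 9), (12, 9, 6), (50, 48, 46)]
```

```bash
sed -i 's/th=112/th=140/' h.py; python3 - <<'E'
from h import *
a,r=quad(cv2.imread('pics/w5.png'));print(order(r).tolist());pose(order(r))
for p in wr([(72,77),(56,61)],.03):print('rail',np.round(p,4))
E
```

```text
[[180.0, 27.0], [355.0, 29.0], [346.0, 150.0], [187.0, 147.0]]
c [0.5883 0.0666] ang -30.93 size 0.126 0.086 err 39.97 s 0.0044 n 0.1177
near corners in tool [[0.0604, -0.0734], [0.0579, 0.0527]]
rail [0.4601 0.1567 0.03  ]
rail [0.4564 0.1733 0.03  ]
```

drive_tool --targets '[{"dx": 0.15,"dy": -0.01,"dz": 0,"yaw": 0,"fingers": 0},{"dx": 0.3,"dy": -0.03,"dz": 0,"yaw": 0,"fingers": 0},{"dx": 0.3,"dy": -0.03,"dz": 0,"yaw": 0,"fingers": 0},{"dx": 0.3,"dy": -0.03,"dz": 0,"yaw": 0,"fingers": 0},{"dx": 0.3,"dy": -0.02,"dz": 0,"yaw": 0,"fingers": 0},{"dx": 0.31,"dy": -0.01,"dz": 0,"yaw": 0,"fingers": 0},{"dx": 0,"dy": 0,"dz": 0.1,"yaw": 0,"fingers": 0},{"dx": 0,"dy": 0,"dz": 0.2,"yaw": 0,"fingers": 0},{"dx": 0,"dy": 0,"dz": 0.2,"yaw": 0,"fingers": 0},{"dx": 0,"dy": 0,"dz": 0.1,"yaw": 0,"fingers": 0},{"dx": 0,"dy": 0,"dz": 0,"yaw": 0,"fingers": 0},{"dx": 0,"dy": 0,"dz": 0,"yaw": 0,"fingers": 0}]'

```text
clock: 13.35
position: [0.6178, 0.1245, 0.0756]
tool_rot: [3.142, 0.0, 1.049]
force: [-0.9, 0.2, 0.3]
grip_width: 0.0854
finger_force: 0.0
```

```bash
python3 - <<'E'
from h import *
go(.6178,.1236,.005,60.0,1)
E
```

```text
at [0.6178 0.1245 0.0756] 60.1 w 0.0854 q7 -0.32 t 13.3 rows 1 dx,dy,dz: [-0.008  0.004  0.706] yaw 0.0011
```

drive_tool --targets '[{"dx": 0,"dy": 0,"dz": 0.2,"yaw": 0,"fingers": 0},{"dx": 0,"dy": 0,"dz": 0.25,"yaw": 0,"fingers": 0},{"dx": 0,"dy": 0,"dz": 0.17,"yaw": 0,"fingers": 0},{"dx": 0,"dy": 0,"dz": 0.08,"yaw": 0,"fingers": 0},{"dx": 0,"dy": 0,"dz": 0,"yaw": 0,"fingers": 0},{"dx": -0.03,"dy": 0,"dz": 0,"yaw": 0,"fingers": 0},{"dx": -0.03,"dy": 0,"dz": 0,"yaw": 0,"fingers": 0},{"dx": -0.02,"dy": 0,"dz": 0,"yaw": 0,"fingers": 0},{"dx": 0,"dy": 0,"dz": 0,"yaw": 0,"fingers": 0}]'

```text
clock: 14.25
position: [0.6138, 0.1174, 0.0058]
tool_rot: [3.141, -0.0, 1.049]
force: [-0.2, -0.2, 0.8]
grip_width: 0.0855
finger_force: 0.0
```

drive_tool --targets '[{"dx": -0.042,"dy": 0,"dz": 0,"yaw": -0.0216,"fingers": 0},{"dx": -0.042,"dy": 0,"dz": 0,"yaw": -0.0216,"fingers": 0},{"dx": -0.042,"dy": 0,"dz": 0,"yaw": -0.0216,"fingers": 0},{"dx": -0.042,"dy": 0,"dz": 0,"yaw": -0.0216,"fingers": 0},{"dx": -0.042,"dy": 0,"dz": 0,"yaw": -0.0216,"fingers": 0},{"dx": -0.042,"dy": 0,"dz": 0,"yaw": -0.0216,"fingers": 0},{"dx": -0.042,"dy": 0,"dz": 0,"yaw": -0.0216,"fingers": 0},{"dx": -0.042,"dy": 0,"dz": 0,"yaw": -0.0216,"fingers": 0},{"dx": -0.042,"dy": 0,"dz": 0,"yaw": -0.0216,"fingers": 0},{"dx": -0.042,"dy": 0,"dz": 0,"yaw": -0.0216,"fingers": 0}]'

```text
clock: 15.25
position: [0.5986, 0.0796, 0.0056]
tool_rot: [-3.141, -0.001, 1.39]
force: [-0.8, 4.2, 2.3]
grip_width: 0.0852
finger_force: 2.1
```

```bash
python3 - <<'E'
from h import *
go(.6178,.1236,.005,99.04,1)
def col(n):
    im=grab_frame(n);cv2.imwrite(f'pics/{n}6.png',im);return im
a=col('scene')[130:320,160:420];b=col('side')[130:330,150:430]
cv2.imwrite('pics/m6.png',np.vstack([cv2.resize(a,(395,290)),cv2.resize(b,(395,282))]))
E
```

```text
at [0.5986 0.0796 0.0056] 79.7 w 0.0852 q7 0.06 t 15.2 rows 1 dx,dy,dz: [0.467 0.11  0.006] yaw -0.2153
```

View pics/m6.png

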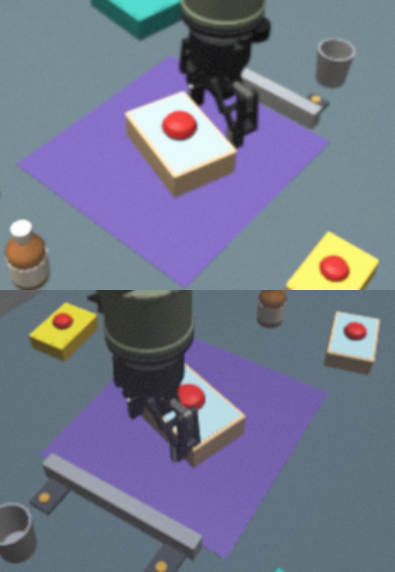

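The base is turning with the gripper, the fingers are on its rail-side long face, and there's clear space to the rail. I continue.

drive_tool --targets '[{"dx": -0.042,"dy": 0,"dz": 0,"yaw": -0.0216,"fingers": 0},{"dx": -0.042,"dy": 0,"dz": 0,"yaw": -0.0216,"fingers": 0},{"dx": -0.042,"dy": 0,"dz": 0,"yaw": -0.0216,"fingers": 0},{"dx": -0.042,"dy": 0,"dz": 0,"yaw": -0.0216,"fingers": 0},{"dx": -0.042,"dy": 0,"dz": 0,"yaw": -0.0216,"fingers": 0},{"dx": -0.042,"dy": 0,"dz": 0,"yaw": -0.0216,"fingers": 0},{"dx": -0.042,"dy": 0,"dz": 0,"yaw": -0.0216,"fingers": 0},{"dx": -0.042,"dy": 0,"dz": 0,"yaw": -0.0216,"fingers": 0},{"dx": -0.042,"dy": 0,"dz": 0,"yaw": -0.0216,"fingers": 0},{"dx": -0.03,"dy": 0,"dz": 0,"yaw": -0.0209,"fingers": 0},{"dx": 0,"dy": 0,"dz": 0,"yaw": 0,"fingers": 0},{"dx": 0.1,"dy": 0,"dz": 0,"yaw": 0,"fingers": 0},{"dx": 0,"dy": 0,"dz": -0.1,"yaw": 0,"fingers": 0},{"dx": 0,"dy": 0,"dz": -0.3,"yaw": 0,"fingers": 0},{"dx": 0,"dy": 0,"dz": -0.4,"yaw": 0,"fingers": 0},{"dx": 0,"dy": 0,"dz": -0.3,"yaw": 0,"fingers": 0},{"dx": 0,"dy": 0,"dz": -0.1,"yaw": 0,"fingers": 0},{"dx": 0,"dy": 0,"dz": 0,"yaw": 0,"fingers": 0}]'

```text
clock: 17.15
position: [0.5964, 0.0486, 0.127]
tool_rot: [3.139, -0.0, 1.727]
force: [0.8, -0.8, 0.2]
grip_width: 0.0854
finger_force: 0.0
```

drive_tool --targets '[{"dx": -0.2,"dy": 0,"dz": 0,"yaw": 0,"fingers": 0},{"dx": -0.35,"dy": 0,"dz": 0,"yaw": 0,"fingers": 0},{"dx": -0.35,"dy": 0,"dz": 0,"yaw": 0,"fingers": 0},{"dx": -0.35,"dy": 0,"dz": 0,"yaw": 0,"fingers": 0},{"dx": -0.25,"dy": 0,"dz": 0,"yaw": 0,"fingers": 0},{"dx": -0.1,"dy": 0,"dz": 0,"yaw": 0,"fingers": 0},{"dx": 0,"dy": 0,"dz": 0,"yaw": 0,"fingers": 0},{"dx": 0,"dy": 0,"dz": 0,"yaw": 0,"fingers": 0}]'

```text
clock: 17.95
position: [0.6203, -0.1086, 0.1245]
tool_rot: [-3.141, -0.001, 1.728]
force: [0.4, -0.5, -0.8]
grip_width: 0.085
finger_force: 0.0
```

```bash
python3 - <<'E'
from h import *
go(.58,-.1,.005,99.04,1)
im=grab_frame('wrist');cv2.imwrite('pics/w7.png',im);a,r=quad(im);print(a,order(r).tolist());pose(order(r))
m=(im[:,:,1]>120).astype(np.uint8)*255
for c in cv2.findContours(m,0,2)[0]:
    if cv2.contourArea(c)>500:print(cv2.contourArea(c),cv2.approxPolyDP(cv2.convexHull(c),4,True).reshape(-1,2).tolist())
E
```

```text
at [ 0.6203 -0.1086  0.1245] 99.0 w 0.085 q7 0.53 t 17.9 rows 1 dx,dy,dz: [ 0.147 -0.384  1.195] yaw -0.0006
22187.5 [[195.0, 37.0], [377.0, 39.0], [366.0, 163.0], [202.0, 162.0]]
c [ 0.6103 -0.016 ] ang 8.61 size 0.1262 0.0866 err 0.43 s 0.0132 n 0.2028
near corners in tool [[0.0497, -0.0591], [0.0489, 0.0671]]
1811.0 [[148, 284], [153, 294], [139, 315], [106, 333], [87, 297]]
1449.0 [[559, 58], [559, 170], [538, 171]]
26012.5 [[377, 38], [367, 163], [200, 223], [183, 216], [161, 165], [195, 37]]
```

The base is now square to within ~0.4° and about 148 mm clear of the rail, with s = +13 mm, so it fits between the rail ends. I go down behind it and push straight.

drive_tool --targets '[{"dx": 0,"dy": 0.04,"dz": 0.1,"yaw": 0,"fingers": 0},{"dx": 0,"dy": 0,"dz": 0.3,"yaw": 0,"fingers": 0},{"dx": 0,"dy": 0,"dz": 0.35,"yaw": 0,"fingers": 0},{"dx": 0,"dy": 0,"dz": 0.25,"yaw": 0,"fingers": 0},{"dx": 0,"dy": 0,"dz": 0.14,"yaw": 0,"fingers": 0},{"dx": 0,"dy": 0,"dz": 0.05,"yaw": 0,"fingers": 0},{"dx": 0,"dy": 0,"dz": 0,"yaw": 0,"fingers": 0},{"dx": 0.05,"dy": 0,"dz": 0,"yaw": 0,"fingers": 0},{"dx": 0.08,"dy": 0,"dz": 0,"yaw": 0,"fingers": 0},{"dx": 0.08,"dy": 0,"dz": 0,"yaw": 0,"fingers": 0},{"dx": 0.04,"dy": 0,"dz": 0,"yaw": 0,"fingers": 0},{"dx": 0.03,"dy": 0,"dz": 0,"yaw": 0,"fingers": 0},{"dx": 0.03,"dy": 0,"dz": 0,"yaw": 0,"fingers": 0},{"dx": 0.03,"dy": 0,"dz": 0,"yaw": 0,"fingers": 0},{"dx": 0.03,"dy": 0,"dz": 0,"yaw": 0,"fingers": 0},{"dx": 0.03,"dy": 0,"dz": 0,"yaw": 0,"fingers": 0}]'

```text
clock: 19.6
position: [0.6183, -0.0702, 0.0063]
tool_rot: [3.142, 0.001, 1.726]
force: [0.6, -2.5, -0.8]
grip_width: 0.085
finger_force: 1.7
```

drive_tool --targets '[{"dx": 0.04,"dy": 0,"dz": 0,"yaw": 0,"fingers": 0},{"dx": 0.05,"dy": 0,"dz": 0,"yaw": 0,"fingers": 0},{"dx": 0.05,"dy": 0,"dz": 0,"yaw": 0,"fingers": 0},{"dx": 0.05,"dy": 0,"dz": 0,"yaw": 0,"fingers": 0},{"dx": 0.05,"dy": 0,"dz": 0,"yaw": 0,"fingers": 0},{"dx": 0.05,"dy": 0,"dz": 0,"yaw": 0,"fingers": 0},{"dx": 0.05,"dy": 0,"dz": 0,"yaw": 0,"fingers": 0},{"dx": 0.05,"dy": 0,"dz": 0,"yaw": 0,"fingers": 0},{"dx": 0.05,"dy": 0,"dz": 0,"yaw": 0,"fingers": 0},{"dx": 0.05,"dy": 0,"dz": 0,"yaw": 0,"fingers": 0},{"dx": 0.05,"dy": 0,"dz": 0,"yaw": 0,"fingers": 0},{"dx": 0.05,"dy": 0,"dz": 0,"yaw": 0,"fingers": 0},{"dx": 0.05,"dy": 0,"dz": 0,"yaw": 0,"fingers": 0},{"dx": 0.05,"dy": 0,"dz": 0,"yaw": 0,"fingers": 0},{"dx": 0.05,"dy": 0,"dz": 0,"yaw": 0,"fingers": 0},{"dx": 0.05,"dy": 0,"dz": 0,"yaw": 0,"fingers": 0},{"dx": 0.05,"dy": 0,"dz": 0,"yaw": 0,"fingers": 0},{"dx": 0.04,"dy": 0,"dz": 0,"yaw": 0,"fingers": 0},{"dx": 0,"dy": 0,"dz": 0,"yaw": 0,"fingers": 0}]'

```text
clock: 21.5
position: [0.6045, 0.018, 0.0063]
tool_rot: [-3.141, -0.001, 1.728]
force: [-0.3, 0.5, 0.0]
grip_width: 0.0856
finger_force: 0.0
```

```bash
python3 - <<'E'
from h import *
go(.58,-.1,.005,99.04,1)
im=grab_frame('wrist');cv2.imwrite('pics/w8.png',im);a,r=quad(im);print(a,order(r).tolist());pose(order(r))
for y in range(0,90,4): print(y,im[y,[120,200,280,360,440]].tolist())
E
```

```text
at [0.6045 0.018  0.0063] 99.0 w 0.0856 q7 0.42 t 21.5 rows 1 dx,dy,dz: [-1.127 -0.426  0.013] yaw -0.0006
71438.0 [[100.0, 69.0], [457.0, 71.0], [424.0, 284.0], [134.0, 284.0]]
c [0.596  0.0736] ang 8.82 size 0.1244 0.0842 err 0.22 s 0.0132 n 0.1121
near corners in tool [[0.0144, -0.0621], [0.0144, 0.0627]]
0 [[116, 58, 70], [121, 61, 75], [123, 64, 77], [120, 62, 74], [113, 55, 68]]
4 [[117, 59, 71], [121, 63, 75], [124, 65, 77], [122, 63, 76], [113, 55, 67]]
8 [[117, 58, 72], [121, 63, 76], [124, 65, 77], [121, 61, 74], [114, 55, 69]]
12 [[116, 59, 71], [122, 63, 77], [124, 65, 78], [122, 64, 76], [114, 56, 68]]
16 [[118, 59, 72], [123, 64, 77], [126, 67, 80], [122, 64, 76], [115, 56, 69]]
20 [[119, 60, 73], [124, 65, 77], [127, 67, 80], [123, 64, 76], [115, 56, 69]]
24 [[120, 61, 74], [125, 66, 78], [127, 67, 80], [123, 64, 77], [115, 57, 70]]
28 [[119, 61, 74], [125, 66, 79], [128, 69, 82], [123, 64, 77], [116, 58, 70]]
32 [[121, 62, 74], [126, 67, 80], [129, 70, 82], [124, 65, 78], [117, 58, 70]]
36 [[121, 63, 76], [126, 67, 80], [128, 69, 82], [124, 65, 78], [116, 58, 71]]
40 
[... 390 characters left out ...]
]
60 [[105, 59, 71], [69, 94, 111], [76, 102, 120], [71, 95, 113], [105, 56, 69]]
64 [[82, 111, 126], [97, 131, 142], [102, 135, 147], [96, 128, 141], [81, 108, 125]]
68 [[109, 144, 151], [110, 146, 155], [110, 146, 155], [107, 144, 154], [105, 140, 151]]
72 [[110, 145, 152], [137, 152, 147], [158, 158, 140], [136, 151, 145], [107, 142, 153]]
76 [[167, 158, 130], [170, 161, 138], [171, 163, 136], [170, 161, 128], [167, 155, 122]]
80 [[168, 159, 131], [170, 161, 139], [171, 162, 137], [170, 161, 129], [168, 156, 122]]
84 [[169, 160, 132], [170, 162, 140], [171, 161, 137], [170, 161, 129], [169, 157, 122]]
88 [[168, 159, 131], [171, 162, 142], [171, 163, 138], [171, 161, 129], [168, 157, 123]]
```

drive_tool --targets '[{"dx": 0.03,"dy": 0,"dz": 0,"yaw": 0,"fingers": 0},{"dx": 0.04,"dy": 0,"dz": 0,"yaw": 0,"fingers": 0},{"dx": 0.05,"dy": 0,"dz": 0,"yaw": 0,"fingers": 0},{"dx": 0.05,"dy": 0,"dz": 0,"yaw": 0,"fingers": 0},{"dx": 0.05,"dy": 0,"dz": 0,"yaw": 0,"fingers": 0},{"dx": 0.05,"dy": 0,"dz": 0,"yaw": 0,"fingers": 0},{"dx": 0.04,"dy": 0,"dz": 0,"yaw": 0,"fingers": 0},{"dx": 0.04,"dy": 0,"dz": 0,"yaw": 0,"fingers": 0},{"dx": 0.02,"dy": 0,"dz": 0,"yaw": 0,"fingers": 0},{"dx": 0,"dy": 0,"dz": 0,"yaw": 0,"fingers": 0},{"dx": 0,"dy": 0,"dz": 0,"yaw": 0,"fingers": 0}]'

```text
clock: 22.65
position: [0.5986, 0.0542, 0.0062]
tool_rot: [-3.141, -0.001, 1.727]
force: [0.5, 0.7, 0.5]
grip_width: 0.0856
finger_force: 0.0
```

```bash
python3 - <<'E'
from h import *
go(.58,-.1,.005,99.04,1)
im=grab_frame('wrist');cv2.imwrite('pics/w9.png',im);a,r=quad(im);print(a,order(r).tolist());pose(order(r))
# purple -> rail boundary per column, and purple -> base boundary
pur=im[:,:,0].astype(int)-im[:,:,1]>25
for x in range(60,520,40):
    ys=np.flatnonzero(pur[:110,x]);print(x,(ys.min(),ys.max()) if len(ys) else None,end=' ')
E
```

```text
at [0.5986 0.0542 0.0062] 99.0 w 0.0856 q7 0.36 t 22.6 rows 1 dx,dy,dz: [-1.494 -0.424  0.012] yaw -0.0008
71455.5 [[101.0, 70.0], [458.0, 74.0], [425.0, 284.0], [134.0, 284.0]]
c [0.5905 0.1097] ang 8.66 size 0.1245 0.0835 err 0.38 s 0.0134 n 0.0755
near corners in tool [[0.0145, -0.062], [0.0145, 0.0631]]
60 (np.int64(37), np.int64(109)) 100 (np.int64(35), np.int64(109)) 140 (np.int64(33), np.int64(60)) 180 (np.int64(31), np.int64(59)) 220 (np.int64(30), np.int64(58)) 260 (np.int64(30), np.int64(58)) 300 (np.int64(30), np.int64(58)) 340 (np.int64(30), np.int64(58)) 380 (np.int64(31), np.int64(59)) 420 (np.int64(33), np.int64(60)) 460 (np.int64(35), np.int64(109)) 500 (np.int64(37), np.int64(109))
```

View pics/w9.png

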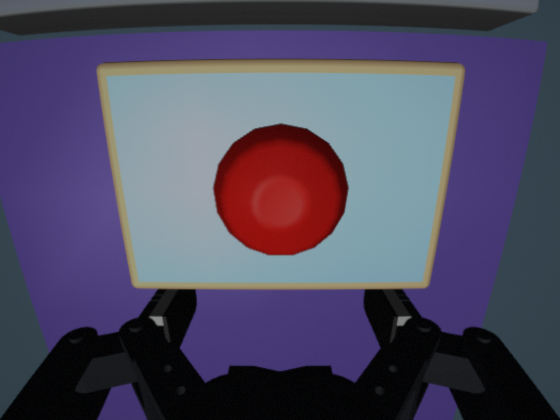

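The rail foot line (row ~30) and the base's far edge (row ~58) run exactly parallel, with both fingers bearing, about 20 mm clear of the rail and well within its ends. I push home slowly.

drive_tool --targets '[{"dx": 0.02,"dy": 0,"dz": 0,"yaw": 0,"fingers": 0},{"dx": 0.02,"dy": 0,"dz": 0,"yaw": 0,"fingers": 0},{"dx": 0.02,"dy": 0,"dz": 0,"yaw": 0,"fingers": 0},{"dx": 0.02,"dy": 0,"dz": 0,"yaw": 0,"fingers": 0},{"dx": 0.02,"dy": 0,"dz": 0,"yaw": 0,"fingers": 0},{"dx": 0.02,"dy": 0,"dz": 0,"yaw": 0,"fingers": 0},{"dx": 0.02,"dy": 0,"dz": 0,"yaw": 0,"fingers": 0},{"dx": 0.02,"dy": 0,"dz": 0,"yaw": 0,"fingers": 0},{"dx": 0.01,"dy": 0,"dz": 0,"yaw": 0,"fingers": 0}]'

```text
clock: 23.6
position: [0.5962, 0.0707, 0.0063]
tool_rot: [3.142, -0.0, 1.727]
force: [0.0, -2.8, -2.4]
grip_width: 0.0855
finger_force: 1.4
```

drive_tool --targets '[{"dx": 0.01,"dy": 0,"dz": 0,"yaw": 0,"fingers": 0},{"dx": 0.01,"dy": 0,"dz": 0,"yaw": 0,"fingers": 0}]'

```text
clock: 23.8
position: [0.5959, 0.0724, 0.0063]
tool_rot: [-3.142, 0.0, 1.727]
force: [0.5, -2.9, -2.3]
grip_width: 0.0854
finger_force: 1.4
```

drive_tool --targets '[{"dx": 0.01,"dy": 0,"dz": 0,"yaw": 0,"fingers": 0}]'

```text
clock: 23.9
position: [0.5957, 0.0734, 0.0063]
tool_rot: [-3.142, 0.0, 1.727]
force: [0.0, -2.8, -2.1]
grip_width: 0.0852
finger_force: 1.4
```

drive_tool --targets '[{"dx": 0.01,"dy": 0,"dz": 0,"yaw": 0,"fingers": 0}]'

```text
clock: 24.0
position: [0.5956, 0.0742, 0.0063]
tool_rot: [3.141, 0.0, 1.727]
force: [1.2, -10.6, -2.5]
grip_width: 0.0855
finger_force: 5.1
```

drive_tool --targets '[{"dx": 0.01,"dy": 0,"dz": 0,"yaw": 0,"fingers": 0}]'

```text
clock: 24.1
position: [0.5956, 0.0742, 0.0063]
tool_rot: [3.141, 0.001, 1.726]
force: [1.8, -12.3, -2.5]
grip_width: 0.0856
finger_force: 6.3
```

```bash
python3 - <<'E'
from h import *
im=grab_frame('wrist');cv2.imwrite('pics/w10.png',im);a,r=quad(im);print(a,order(r).tolist());pose(order(r))
pur=im[:,:,0].astype(int)-im[:,:,1]>20
for x in range(60,520,40):
    ys=np.flatnonzero(pur[:110,x]);print(x,(ys.min(),ys.max(),len(ys)) if len(ys) else None,end=' ')
for y in range(30,80,3): print(y,im[y,[150,280,410]].tolist())
E
```

```text
71288.0 [[101.0, 70.0], [459.0, 74.0], [425.0, 284.0], [135.0, 285.0]]
c [0.5877 0.1297] ang 8.72 size 0.1246 0.0838 err 0.32 s 0.0138 n 0.0554
near corners in tool [[0.0139, -0.0617], [0.0144, 0.0632]]
60 (np.int64(83), np.int64(109), 27) 100 (np.int64(102), np.int64(109), 8) 140 None 180 None 220 None 260 None 300 None 340 None 380 None 420 None 460 (np.int64(105), np.int64(109), 5) 500 (np.int64(83), np.int64(109), 27) 30 [[112, 102, 97], [115, 104, 99], [113, 103, 97]]
33 [[112, 102, 95], [113, 102, 97], [113, 103, 97]]
36 [[110, 101, 94], [115, 104, 98], [111, 102, 95]]
39 [[111, 100, 95], [116, 105, 99], [112, 101, 96]]
42 [[111, 102, 96], [116, 106, 100], [113, 103, 97]]
45 [[112, 102, 96], [116, 106, 100], [113, 103, 97]]
48 [[112, 101, 97], [112, 102, 96], [112, 101, 95]]
51 [[111, 101, 95], [114, 104, 98], [110, 100, 94]]
54 [[113, 102, 96], [116, 106, 100], [112, 102, 97]]
57 [[114, 103, 98], [113, 105, 100], [115, 105, 98]]
60 [[93, 89, 85], [65, 87, 104], [91, 88, 86]]
63 [[75, 101, 118], [89, 118, 134], [75, 102, 119]]
66 [[94, 126, 138], [106, 141, 151], [94, 125, 139]]
69 [[110, 145, 152], [109, 146, 155], [108, 143, 154]]
72 [[109, 146, 153], [126, 149, 151], [107, 143, 154]]
75 [[154, 155, 139], [170, 161, 136], [158, 155, 129]]
78 [[168, 159, 133], [171, 163, 136], [169, 158, 125]]
```

The base is home: n = 55.4 mm, the push force rose from 3 to 12 N, and the tool stalled. One small seating push, then I withdraw.

drive_tool --targets '[{"dx": 0.01,"dy": 0,"dz": 0,"yaw": 0,"fingers": 0},{"dx": 0,"dy": 0,"dz": 0,"yaw": 0,"fingers": 0},{"dx": 0,"dy": 0,"dz": 0,"yaw": 0,"fingers": 0}]'

```text
clock: 24.45
position: [0.5956, 0.0742, 0.0064]
tool_rot: [3.141, 0.002, 1.726]
force: [1.7, -13.5, -3.7]
grip_width: 0.0855
finger_force: 6.8
```

drive_tool --targets '[{"dx": -0.03,"dy": 0,"dz": 0,"yaw": 0,"fingers": 0},{"dx": -0.1,"dy": 0,"dz": 0,"yaw": 0,"fingers": 0},{"dx": -0.2,"dy": 0,"dz": 0,"yaw": 0,"fingers": 0},{"dx": -0.2,"dy": 0,"dz": 0,"yaw": 0,"fingers": 0},{"dx": -0.1,"dy": 0,"dz": -0.1,"yaw": 0,"fingers": 0},{"dx": 0,"dy": 0,"dz": -0.3,"yaw": 0,"fingers": 0},{"dx": 0,"dy": 0,"dz": -0.4,"yaw": 0,"fingers": 0},{"dx": 0,"dy": 0,"dz": -0.3,"yaw": 0,"fingers": 0},{"dx": 0,"dy": 0,"dz": -0.1,"yaw": 0,"fingers": 0},{"dx": 0,"dy": 0,"dz": 0,"yaw": 0,"fingers": 0},{"dx": 0,"dy": 0,"dz": 0,"yaw": 0,"fingers": 0}]'

```text
clock: 25.55
position: [0.6047, 0.0145, 0.1258]
tool_rot: [-3.141, -0.0, 1.727]
force: [-0.3, 0.6, 0.3]
grip_width: 0.0853
finger_force: 0.0
```

```bash
python3 - <<'E'
from h import *
im=grab_frame('wrist');cv2.imwrite('pics/w11.png',im)
a,r=quad(im);print(a,order(r).tolist());pose(order(r))
pur=im[:,:,0].astype(int)-im[:,:,1]>25
x0,x1=int(r[:,0].min()),int(r[:,0].max())
for x in range(x0-30,x1+31,20):
    ys=np.flatnonzero(pur[:,x]);print(x,ys.min() if len(ys) else None,end=' ')
# bystanders unmoved: difference of side/scene pictures around them
for n,bs in(('scene',[('bottle',176,297),('cup',381,172),('pen',329,140)]),('side',[('bottle',344,137),('cup',157,302),('pen',227,356)])):
    A=cv2.imread(f'pics/{n}0.png').astype(int);B=grab_frame(n).astype(int)
    for k,u,v in bs: print(n,k,np.abs(A-B)[v-22:v+22,u-20:u+20].mean().round(1))
print(readout.observe()['force'],readout.observe()['clock'])
E
```

```text
23269.0 [[187.0, 0.0], [373.0, 0.0], [364.0, 130.0], [196.0, 130.0]]
c [0.587  0.1297] ang 8.94 size 0.1258 0.0864 err 0.1 s 0.0131 n 0.0552
near corners in tool [[0.0735, -0.062], [0.0735, 0.0637]]
157 19 177 18 197 132 217 132 237 132 257 132 277 132 297 132 317 132 337 132 357 132 377 18 397 19 scene bottle 7.3
scene cup 7.5
scene pen 14.8
side bottle 4.6
side cup 4.7
side pen 4.6
[0.46177276 0.30000828 0.4025504 ] 25.7
```

```bash
python3 -c "
from workcell import workorder
print(workorder.job_done())"
```

```text
the job is handed in; nothing more can be done
None
```

I handed the job in at about 26 s: the base measures square to the rail within about 0.3° and flush against it, inside both rail ends (about 13 mm off centre), with the fingers withdrawn and the bystanders showing no sign of having moved; no verdict came back.

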